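Clamp the boards and run the tester with a stylus

TASK

Get the boards ready and start the test: turn the knob of every board clamp on the bench clockwise to its end stop. Only when all are tight, take the stylus and with its tip push the tester's left recessed button fully in and let it out again, then push the right one fully in and keep it in for two seconds. Finally lay the stylus back flat, wholly on the black mat, leave the buttons out and the clamps tight, and do not disturb the other things on the bench.

Things in the scene. Friction and masses are not known exactly. Their poses are not given: they have to be found in the camera images.
- knob1 (a joint): angle of knob 1 in rad, growing as it is turned clockwise seen from above; rigid end stop (fully tight) at 3.8, starts at 0 to 1.0; stays where it is left. Black disc of 48 mm diameter with an upright grip bar 46 mm long, 14 mm thick, 30 mm tall on it (top 75 mm above the bench). Two to four of the four alike knobs are present.
- knob1_grip (a point): point on the upright axis of knob 1 at the height to grip its bar, 68 mm above the bench; turns with the knob, its x axis runs along the bar. The knob is captive in the middle of a heavy board clamp that just stands on the bench: steel base 90 x 84 x 28 mm with a green 3 mm circuit board on it, top at 31 mm; 2.2 kg
- knob2 (a joint): angle of knob 2 in rad, growing as it is turned clockwise seen from above; rigid end stop (fully tight) at 3.8, starts at 0 to 1.0; stays where it is left. Black disc of 48 mm diameter with an upright grip bar 46 mm long, 14 mm thick, 30 mm tall on it (top 75 mm above the bench). Two to four of the four alike knobs are present.
- knob2_grip (a point): point on the upright axis of knob 2 at the height to grip its bar, 68 mm above the bench; turns with the knob, its x axis runs along the bar. The knob is captive in the middle of a heavy board clamp that just stands on the bench: steel base 90 x 84 x 28 mm with a green 3 mm circuit board on it, top at 31 mm; 2.2 kg
- knob3 (a joint): angle of knob 3 in rad, growing as it is turned clockwise seen from above; rigid end stop (fully tight) at 3.8, starts at 0 to 1.0; stays where it is left. Black disc of 48 mm diameter with an upright grip bar 46 mm long, 14 mm thick, 30 mm tall on it (top 75 mm above the bench). Two to four of the four alike knobs are present.
- knob3_grip (a point): point on the upright axis of knob 3 at the height to grip its bar, 68 mm above the bench; turns with the knob, its x axis runs along the bar. The knob is captive in the middle of a heavy board clamp that just stands on the bench: steel base 90 x 84 x 28 mm with a green 3 mm circuit board on it, top at 31 mm; 2.2 kg
- knob4 (a joint): angle of knob 4 in rad, growing as it is turned clockwise seen from above; rigid end stop (fully tight) at 3.8, starts at 0 to 1.0; stays where it is left. Black disc of 48 mm diameter with an upright grip bar 46 mm long, 14 mm thick, 30 mm tall on it (top 75 mm above the bench). Two to four of the four alike knobs are present.
- knob4_grip (a point): point on the upright axis of knob 4 at the height to grip its bar, 68 mm above the bench; turns with the knob, its x axis runs along the bar. The knob is captive in the middle of a heavy board clamp that just stands on the bench: steel base 90 x 84 x 28 mm with a green 3 mm circuit board on it, top at 31 mm; 2.2 kg
- tester: white tester fixed to the bench, 140 (x) x 190 (y) x 110 mm high; origin at the centre of its underside. Its upright front panel faces its own -x. Two black square guard collars (22 mm outside, 14 mm square opening), 70 mm apart, stand 14 mm out of the panel, centres 55 mm above the bench; in each a steel spring button of 12 mm diameter lies 10 mm behind the mouth when out, 16 mm when fully in
- mouth_left (a point): centre of the mouth of the LEFT guard collar (left as seen facing the panel; the tester's +y side), 84 mm in front of the tester's origin; axes as the tester's, so +x points straight into the collar
- mouth_right (a point): the same for the RIGHT guard collar (the tester's -y side)
- button_left (a joint): travel of the left recessed button in m, 0 out, 0.006 fully in; sprung, about 4 N fully in; it moves horizontally, straight into the panel; its face lies 10 mm behind the collar's mouth when out
- button_right (a joint): the same for the right recessed button
- stylus: probe stylus lying on the mat: grey square handle 90 x 16 x 16 mm and a steel rod of 6 mm diameter sticking 60 mm out of its +x end, along the handle's centre line; 60 g; origin at the centre of the handle's underside, x towards the tip
- stylus_grip (a point): centre of the stylus handle
- stylus_tip (a point): end of the stylus rod, 105 mm from the handle's centre
- mat: black rubber tool mat fixed on the bench, 120 mm (x) x 200 mm (y) x 3 mm; origin at the centre of its underside
- tape: bystander: roll of tape lying flat, 90 mm diameter, 22 mm high
- jar: bystander: small parts jar, 52 mm diameter, 70 mm high
- pcb: bystander: loose circuit board lying flat, 85 x 60 x 4 mm
- tweezers: bystander: steel tweezers lying flat, 110 mm long
- spool: bystander: grey wire spool standing, 60 mm diameter, 50 mm high

How it is judged (in metres and radians):
On the way, in this order (a step that is already met when the one before it is completed fails the run):
1. every clamp knob that is present is turned to its end stop (value of joint each of knob1, knob2, knob3, knob4 above 3.7 rad), for 0.2 s.
2. the stylus pushes the left button in (value of joint button_left above 0.004 m and contact force between stylus and tester above 0.5 N), for 0.1 s.
3. the left button is out again (value of joint button_left below 0.0015 m), for 0.1 s.
4. the stylus pushes the right button in and keeps it in (value of joint button_right above 0.004 m and contact force between stylus and tester above 0.5 N), for 1 s.
At the end, for the whole second after the job is handed in: All knobs present read over 3.7 rad (end stop 3.8), both buttons are out (under 1.5 mm), and the stylus lies still and flat with handle centre and tip both over the mat (2 mm tolerance) and less than 22 mm above its underside (all of step 1 and value of joint each of button_left, button_right below 0.0015 m and x of stylus_grip in the frame of mat between -0.062 and 0.062 m and y of stylus_grip in the frame of mat between -0.102 and 0.102 m and z of each of stylus_grip, stylus_tip in the frame of mat below 0.022 m and x of stylus_tip in the frame of mat between -0.062 and 0.062 m and y of stylus_tip in the frame of mat between -0.102 and 0.102 m and linear speed of stylus below 0.02 m/s); the robot touches nothing.
It fails at once if a tester button is pushed in while a clamp is not yet tight (value of joint any of button_left, button_right above 0.003 m and not (value of joint each of knob1, knob2, knob3, knob4 above 3.7 rad)).
It fails at once if the fingers themselves push a button (value of joint any of button_left, button_right above 0.003 m and contact force between the fingers and tester above 1 N).
It fails at once if another thing on the bench is moved by more than 30 mm (distance of any of tape, jar, pcb, tweezers, spool from where it was at the start of the episode above 0.03 m).
Of clamp1, clamp2, clamp3, clamp4 only 2 to 4 are there at a start; the rules pass over those that are not, and their reading is None.
At some moment in a run one of stylus may be knocked a few centimetres aside while the robot is not near it.
Once in a run the grip may slacken for a moment while it holds something.
It also fails if it takes over 210 s, if anything falls off the work surface, if the arm or the gripper's body presses on something with over 40 N, if the wrist force passes 120 N, or if a joint passes its speed limit or range.

ROBOT

A 7-joint arm with a two-finger parallel gripper is mounted at the origin on the work surface. World frame = base frame: x ahead of the robot, y to its left, z up, the work surface at z = 0. Lengths are in m, angles in degrees, forces in N, time in s.
With the tool pointing down it reaches from about 0.425 to 0.875 m from the base axis. Payload 4.7 kg.
Tool frame: the origin (TCP) lies at the centre of the arm's flange, where the gripper is bolted on; the fingertips stand 182 mm ahead of it and the grasp point (between the pads) lies 164 mm ahead of it (env.grip_depth is the distance from the TCP to the grasp point, in m); z points along the fingers, y is the line along which they close (so a half turn about z gives the same grasp; the last joint's range is limited). The gripper opens to 87 mm and grips with 3 to 60 N. Pads are 19 mm wide; open, the fingers measure 117 mm over their backs; the gripper's body (75 mm by 190 mm) begins 51 mm behind the grasp point.
Start: joints at [76.839, 18.392, -4.016, 83.108, 1.295, 78.541, -3.26], TCP at [0.157, -0.631, 0.405] pointing down, gripper open.
Joint ranges: [-163.93, 163.93], [-17.29, 119.83], [-79.2, 71.16], [3.27, 140.29], [-89.18, 269.18], [5.43, 117.66], [-154.24, 154.24]. Speed limits (degrees/s): [147.25, 147.25, 180, 180, 180, 180, 180].

INTERFACE

Orientations are given as [roll, pitch, yaw] about the fixed x, y, z axes, in that order (R = Rz(yaw) Ry(pitch) Rx(roll)).
In Python, from cell import env gives the robot as it stands. The module is installed in compiled form; this text tells all that it offers.
- The arm moves only by the tool send_rows, never from a script. Its arguments are lists of equal length, an entry for each row: "xyz": the shift along the tool's x, y, z in m, a list of three; "rotation": the turn, a rotation vector about the tool's x, y, z in rad, a list of three; "jaw": the opening, from 0 (shut) to 1 (fully open). A call has 1 to 20 rows; each row shifts and turns the commanded pose from where the row before left it, along the tool's axes as they then stand; what a row does not reach is not made up. A row lasts 1/10 s, in which the tool goes at most 50 mm and 8.59 degrees, less where a joint would pass 70% of its speed; a pose out of reach is approached as far as the arm can. A call is refused whole if a number of a shift passes 0.05 or a number of a turn 0.15, either way. A call with a gripper value outside its range is refused whole. The fingers move at their own pace and stop on an object; "newtons" is the grip in N (left out, the last holds). Time passes only in rows, so rows that do not move let the fingers close. It gives the time, the measured TCP pose, the force, the opening and the grip force at its end, in the units of the state.
- env.get_obs(): the state, without advancing time (a new reading comes with each control period).
- env.read_camera(name): name is "side" or "top"; returns a dict with "image" (400x640x3 uint8, blue, green, red), "fx", "fy", "cx", "cy" (pixels), "R" (3x3) and "t" (3): a world point X has camera coordinates R X + t. Camera axes: x right, y down, z forward; pixel columns grow to the right and rows downward; lengths in m; the calibration is good to about 2 mm. A picture is of the moment at which its call begins. There is no depth.
- env.sign_off(): hands the job in; it is judged then, once.
The state is a dict: "time_s": time; "qpos": joint angles; "joint_velocities": joint speeds; "effort": joint torques, N m; "tool_pos": TCP position; "tool_rot": TCP orientation; "force": force on the tool from outside, world axes, zero at the start; "wrist_torque": the same for the moment, N m; "grip_width": finger opening in m; "grasp_force": force on a finger pad.
Only numpy, scipy, OpenCV 4.12 (cv2) and the standard library are available. Lean on these libraries where they do the work, as an engineer would, in place of code of your own. Each camera call takes 0.05 s, during which the arm holds its last target. There are 200 camera calls.

## Working session

There is one attempt and no reset: what is moved stays moved. The work goes in short steps, Python scripts to look and compute and a tool call to move; the robot and the scene stay as the last step left them, time stands still between calls to the robot, and variables do not carry over. Pictures are saved under pics/ and viewed, at most 14 in all, crops included, and the job is handed in when it is done.

Besides the shell and the picture viewer there is one more tool, called after ">>>" by a JSON object that holds its "name" and its "arguments". send_rows: Moves the arm, as the interface text tells. Its arguments: {"type":"object","properties":{"xyz":{"type":"array"},"rotation":{"type":"array"},"jaw":{"type":"array"},"newtons":{"type":"number"}},"required":["xyz","rotation","jaw"]}

```bash
mkdir -p pics; python3 - <<'E'
from cell import env
import cv2
o=env.get_obs(); print(o)
for n in("top","side"):
    c=env.read_camera(n); cv2.imwrite(f"pics/{n}0.png",c["image"]); print(n,c["fx"],c["cx"],c["cy"],c["R"],c["t"])
E
```

```text
{'time_s': 0.0, 'qpos': array([76.83920798, 18.44047181, -4.01591769, 83.17408476,  1.29527791,
       78.54106354, -3.26115586]), 'joint_velocities': array([ 0.03485496, -0.01575244, -0.05155748, -0.01840886,  0.00182559,
        0.00774235,  0.01572738]), 'effort': array([ 1.25288334e-03, -4.91288495e+01, -4.03160099e-01, -3.12533319e+01,
       -6.40672515e-02,  4.36609774e-02,  1.81496566e-04]), 'tool_pos': array([ 0.15682709, -0.63059186,  0.40365239]), 'tool_rot': array([-1.79889640e+02,  5.86818882e-03,  1.39697954e+01]), 'force': array([-0.25466955, -0.29581442,  0.00883991]), 'wrist_torque': array([ 0.04447729, -0.01263104,  0.02581581]), 'grasp_force': 0.0, 'grip_width': 0.08690883829820864}
top 367.94567837233046 320.33668100396375 193.55553154843628 [[ 0.00667127 -0.99997426  0.00264244]
 [-0.99843744 -0.00680759 -0.05546477]
 [ 0.05548134 -0.00226829 -0.99845715]] [-0.02328941  0.53721659  0.89837528]
side 397.7097731885066 313.0704632127678 204.8615842657898 [[-9.99189618e-01 -3.21737026e-02 -2.41859398e-02]
 [ 9.05603792e-04  5.82762775e-01 -8.12641820e-01]
 [ 4.02403617e-02 -8.12005173e-01 -5.82261378e-01]] [0.52581936 0.08232315 0.95054719]
```

View pics/top0.png

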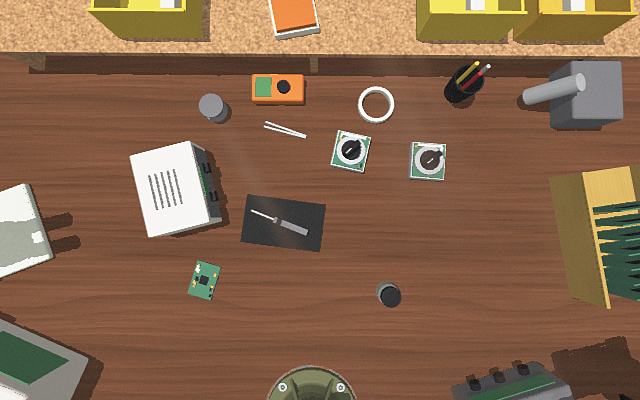

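View pics/side0.png

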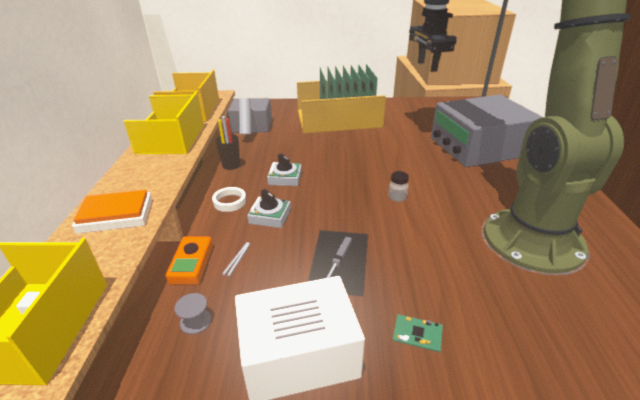

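The bench has two clamps, at top-view (351,151) and (428,160). The tester is at about (175,190) with its collars facing right, and the stylus lies on the mat at about (280,222). Next I'll look at enlarged crops.

```bash
python3 - <<'E'
import cv2,numpy as np
t=cv2.imread("pics/top0.png")
a=cv2.resize(t[115:195,325:455],None,fx=6,fy=6,interpolation=cv2.INTER_CUBIC)
cv2.imwrite("pics/clamps.png",a)
b=cv2.resize(t[130:260,125:335],None,fx=3.8,fy=3.8,interpolation=cv2.INTER_CUBIC)
cv2.imwrite("pics/tm.png",b)
E
```

```text
(no output)
```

View pics/clamps.png

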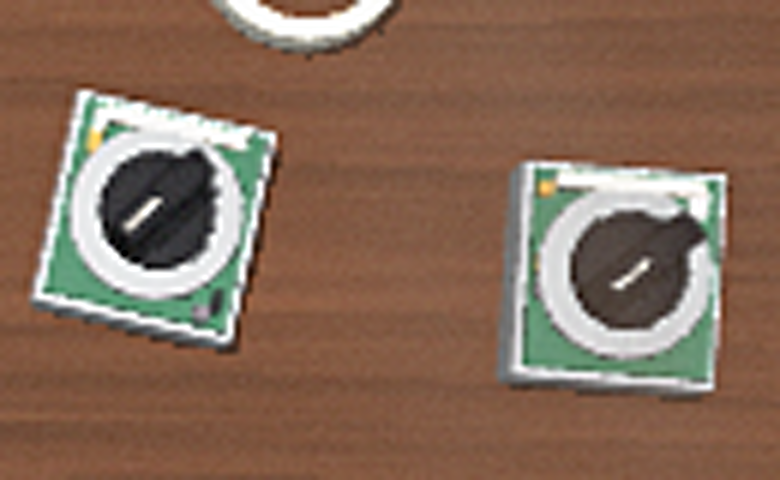

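View pics/tm.png

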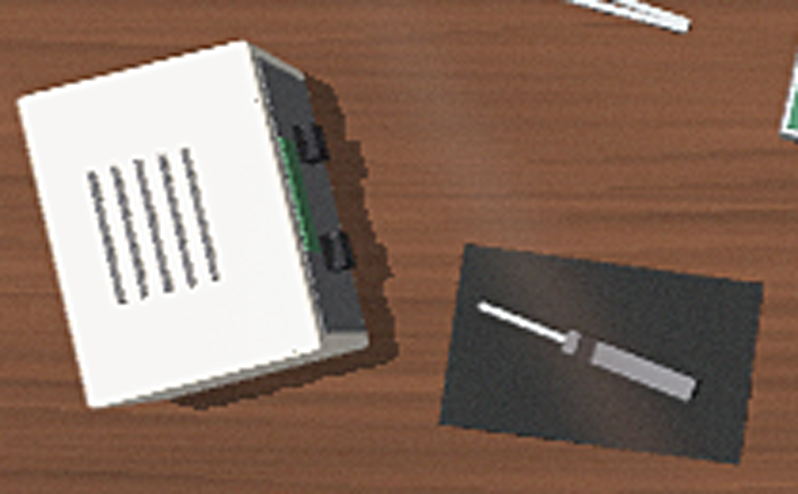

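The crops show both knob bars pointing up and to the right. The ring centres are at crop 1 (156,215) and (625,274). In the second crop, the stylus tip is at (480,305) with the handle from (565,340) to (695,390), and the collars are at about (312,143) and (338,251). Next I'll compute the positions.

```bash
cat > h.py <<'E'
import cv2,numpy as np
from cell import env
np.set_printoptions(precision=4,suppress=True)
def cam(n,name=None):
    c=env.read_camera(n)
    if name: cv2.imwrite(f"pics/{name}.png",c["image"])
    return c
def ray(c,uv,z):
    uv=np.atleast_2d(uv).astype(float); R=np.array(c["R"]);t=np.array(c["t"])
    d=np.c_[(uv[:,0]-c["cx"])/c["fx"],(uv[:,1]-c["cy"])/c["fy"],np.ones(len(uv))]@R
    C=-R.T@t
    return C+d*((z-C[2])/d[:,2])[:,None]
def proj(c,X):
    p=np.atleast_2d(X)@np.array(c["R"]).T+np.array(c["t"])
    return np.c_[p[:,0]/p[:,2]*c["fx"]+c["cx"],p[:,1]/p[:,2]*c["fy"]+c["cy"]]
def yaw(d): return np.degrees(np.arctan2(d[1],d[0]))
def pose(o):
    from scipy.spatial.transform import Rotation as Ro
    return np.array(o["tool_pos"]),Ro.from_euler("xyz",o["tool_rot"],degrees=True)
def delta(p,yaw_deg):
    """translation in tool axes and clockwise turn (tool z) to reach grasp... TCP p with yaw, pointing down"""
    from scipy.spatial.transform import Rotation as Ro
    q,R=pose(env.get_obs()); T=Ro.from_euler("xyz",[180,0,yaw_deg],degrees=True)
    return R.inv().apply(np.array(p)-q),(R.inv()*T).as_rotvec()
E
python3 - <<'E'
from h import *
c=cam("top"); s=cam("side"); t=c["image"]
for nm,u in(("k1",(156,215)),("k2",(625,274))):
    p=ray(c,np.array(u)/6+[325,115]-.4,.0315)[0]; print(nm,p, "side px",proj(s,[p[0],p[1],.075]), proj(c,[p[0],p[1],.075]))
    q=proj(c,[p[0],p[1],.045])[0]; x,y=q.round().astype(int)
    g=t[y-9:y+11,x-9:x+10].min(2); yy,xx=np.nonzero(g>110); k=np.hypot(xx-9,yy-9)<8
    P=np.c_[xx,yy][k]+[x-9,y-9]; w=ray(c,P,.075)[:,:2]; v=cv2.fitLine(w.astype(np.float32),cv2.DIST_L2,0,.01,.01).ravel(); print(len(P),"pointer",v[2:],"bar yaw",yaw(v[:2]))
for cc,z in((c,.11),(s,.11)):
    m=(cc["image"].min(2)>200).astype(np.uint8)
    if cc is c: m[:,:120]=0;m[:,235:]=0;m[:130]=0
    else: m[:275]=0;m[:,:230]=0;m[:,370:]=0
    ct=max(cv2.findContours(cv2.morphologyEx(m,cv2.MORPH_CLOSE,np.ones((7,7))),0,2)[0],key=cv2.contourArea)
    ap=cv2.approxPolyDP(ct,4,True)[:,0]; w=ray(cc,ap,z); print(ap.tolist(),"\n",w[:,:2],np.linalg.norm(np.diff(w,axis=0,append=w[:1]),axis=1),w.mean(0))
    r=cv2.minAreaRect((w[:,:2]*1000).astype(np.float32)); print(r)
# mat, collars, stylus
cr=lambda u:np.array(u)/3.8+[125,130]-.4
print("collar tops",ray(c,cr([(310,125),(300,163),(328,163),(337,233),(327,272),(355,268),(319,125)]),.066)[:,:2])
print("mat",ray(c,cr([(466,243),(763,283),(741,464),(440,426)]),.003)[:,:2])
print("tip",ray(c,cr((480,305)),.011),"handle",ray(c,cr([(566,341),(693,390)]),.019))
E
```

```text
k1 [ 0.6429 -0.0932  0.0315] side px [[267.5612 192.1063]] [[352.1787 147.2209]]
11 pointer [ 0.6357 -0.0841] bar yaw -44.491093
k2 [ 0.62   -0.2849  0.0315] side px [[283.5599 155.597 ]] [[434.3014 157.5486]]
12 pointer [ 0.6136 -0.2748] bar yaw -51.673996
[[189, 141], [130, 156], [149, 236], [208, 221]] 
 [[0.6479 0.2754]
 [0.6132 0.4061]
 [0.4357 0.358 ]
 [0.4696 0.2287]] [0.1353 0.1839 0.1337 0.1844] [0.5416 0.3171 0.11  ]
((541.6117553710938, 317.472412109375), (184.3769073486328, 135.26849365234375), 14.679370880126953)
[[339, 276], [236, 295], [241, 364], [254, 395], [266, 399], [325, 384], [359, 365], [364, 338]] 
 [[0.4693 0.2316]
 [0.6478 0.2782]
 [0.6155 0.4089]
 [0.5893 0.4549]
 [0.5722 0.4601]
 [0.493  0.4374]
 [0.4442 0.4076]
 [0.4337 0.3619]] [0.1845 0.1347 0.0529 0.0179 0.0825 0.0571 0.0469 0.1351] [0.5331 0.3801 0.11  ]
((534.02880859375, 349.30987548828125), (187.7021484375, 195.1328582763672), 14.63397216796875)
collar tops [[0.6059 0.2495]
 [0.5822 0.2551]
 [0.5823 0.2378]
 [0.539  0.2312]
 [0.5149 0.2368]
 [0.5175 0.2197]
 [0.6059 0.2439]]
mat [[ 0.5368  0.164 ]
 [ 0.5117 -0.0326]
 [ 0.3928 -0.0188]
 [ 0.4163  0.179 ]]
tip [[0.4958 0.1526 0.011 ]] handle [[0.4728 0.0951 0.019 ]
 [0.4418 0.0125 0.019 ]]
```

```bash
python3 - <<'E'
from h import *
print(delta([.62,-.285,.404],13.97),delta([.62,-.285,.404],126)[1])
E
```

```text
(array([ 0.5329, -0.2236,  0.0003]), array([-0.0012,  0.0001, -0.    ])) [-0.0009 -0.0011 -1.9553]
```

>>> {"name": "send_rows", "arguments": {"xyz": [[0.038,-0.016,0],[0.038,-0.016,0],[0.038,-0.016,0],[0.038,-0.016,0],[0.038,-0.016,0],[0.038,-0.016,0],[0.038,-0.016,0],[0.038,-0.016,0],[0.038,-0.016,0],[0.038,-0.016,0],[0.038,-0.016,0],[0.038,-0.016,0],[0.038,-0.016,0],[0.038,-0.016,0],[0,0,0]], "rotation": [[0,0,0],[0,0,0],[0,0,0],[0,0,0],[0,0,0],[0,0,0],[0,0,0],[0,0,0],[0,0,0],[0,0,0],[0,0,0],[0,0,0],[0,0,0],[0,0,0],[0,0,0]], "jaw": [1,1,1,1,1,1,1,1,1,1,1,1,1,1,1], "newtons": 40}}

```text
time_s: 1.7
tool_pos: [0.6234, -0.278, 0.4039]
tool_rot: [-179.7, -0.2, 14.6]
force: [0.4, 0.4, 0.5]
grip_width: 0.0869
grasp_force: 0.0
```

>>> {"name": "send_rows", "arguments": {"xyz": [[0,0,0],[0,0,0],[0,0,0],[0,0,0],[0,0,0],[0,0,0],[0,0,0],[0,0,0],[0,0,0],[0,0,0],[0,0,0],[0,0,0],[0,0,0],[0,0,0],[0,0,0]], "rotation": [[0,0,-0.14],[0,0,-0.14],[0,0,-0.14],[0,0,-0.14],[0,0,-0.14],[0,0,-0.14],[0,0,-0.14],[0,0,-0.14],[0,0,-0.14],[0,0,-0.14],[0,0,-0.14],[0,0,-0.14],[0,0,-0.14],[0,0,-0.14],[0,0,0]], "jaw": [1,1,1,1,1,1,1,1,1,1,1,1,1,1,1]}}

```text
time_s: 3.2
tool_pos: [0.6187, -0.2855, 0.4043]
tool_rot: [-180.0, -0.0, 126.3]
force: [0.1, -0.3, -0.7]
grip_width: 0.0871
grasp_force: 0.0
```

```bash
python3 - <<'E'
from h import *
o=env.get_obs();print(o["tool_pos"],o["tool_rot"],o["qpos"],delta([.62,-.285,.232],126))
cam("side","s1")
E
```

```text
[ 0.6187 -0.2855  0.4043] [-179.9744   -0.0328  126.2613] [ 50.2171  26.9834 -39.336   76.991   16.8862  81.9167  47.8802] (array([-0.0004,  0.0014,  0.1723]), array([-0.0004, -0.0006,  0.0046]))
```

>>> {"name": "send_rows", "arguments": {"xyz": [[0,0,0.03],[0,0.001,0.03],[0,0,0.03],[0,0,0.03],[0,0,0.03],[0,0,0.022],[0,0,0],[0,0,0],[0,0,0],[0,0,0],[0,0,0],[0,0,0],[0,0,0],[0,0,0]], "rotation": [[0,0,0],[0,0,0],[0,0,0],[0,0,0],[0,0,0],[0,0,0],[0,0,0],[0,0,0],[0,0,0],[0,0,0],[0,0,0],[0,0,0],[0,0,0],[0,0,0]], "jaw": [1,1,1,1,1,1,1,0,0,0,0,0,0,0], "newtons": 30}}

```text
time_s: 4.65
tool_pos: [0.6199, -0.2844, 0.2328]
tool_rot: [-180.0, 0.0, 126.3]
force: [-1.0, 0.8, -0.0]
grip_width: 0.0394
grasp_force: 0.0
```

```bash
python3 - <<'E'
from h import *
o=env.get_obs();print(o)
t=cam("top")["image"];s=cam("side")["image"]
a=np.hstack([cv2.resize(t[110:210,340:460],(480,400)),cv2.resize(s[80:240,220:316],(240,400))]);cv2.imwrite("pics/g1.png",a)
E
```

```text
{'time_s': 4.65, 'qpos': array([ 49.0036,  34.2426, -36.5991,  87.5352,  21.6563,  65.4282,
        44.3469]), 'joint_velocities': array([ 0.0641,  0.0889,  0.0737,  0.0283, -0.0006, -0.0993, -0.0015]), 'effort': array([ -0.0028, -54.296 , -10.2529, -26.9829,  -0.0139,   0.0798,
        -0.0008]), 'tool_pos': array([ 0.6199, -0.2844,  0.2328]), 'tool_rot': array([-179.9964,    0.0085,  126.2637]), 'force': array([-1.0136,  0.796 , -0.0223]), 'wrist_torque': array([-0.0004, -0.1476, -0.036 ]), 'grasp_force': 0.0, 'grip_width': 0.03936150259383055}
```

View pics/g1.png

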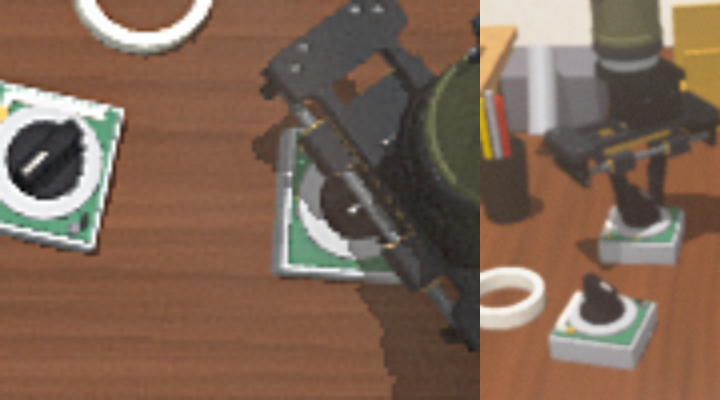

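The picture shows the fingers straddling the knob bar at crop (360,200), still closing. I'll wait for the grip, then turn clockwise.

>>> {"name": "send_rows", "arguments": {"xyz": [[0,0,0],[0,0,0],[0,0,0],[0,0,0],[0,0,0],[0,0,0],[0,0,0]], "rotation": [[0,0,0],[0,0,0],[0,0,0],[0,0,0],[0,0,0],[0,0,0],[0,0,0]], "jaw": [0,0,0,0,0,0,0]}}

```text
time_s: 5.45
tool_pos: [0.6203, -0.2841, 0.2328]
tool_rot: [179.9, 0.0, 126.3]
force: [5.3, 1.4, -3.3]
grip_width: 0.0136
grasp_force: 30.0
```

>>> {"name": "send_rows", "arguments": {"xyz": [[0,0,0],[0,0,0],[0,0,0],[0,0,0],[0,0,0]], "rotation": [[0,0,0.05],[0,0,0.1],[0,0,0.1],[0,0,0.1],[0,0,0.1]], "jaw": [0,0,0,0,0]}}

```text
time_s: 5.95
tool_pos: [0.62, -0.2843, 0.2328]
tool_rot: [180.0, 0.0, 100.3]
force: [4.1, 0.5, -2.1]
grip_width: 0.0137
grasp_force: 30.0
```

```bash
python3 - <<'E'
from h import *
o=env.get_obs();print(o["qpos"],o["wrist_torque"],o["force"],o["tool_rot"],o["tool_pos"])
E
```

```text
[ 45.5641  32.9277 -31.5853  87.6695  18.3613  64.6091  20.4335] [ 0.0572 -0.8751 -0.0195] [ 4.1103  0.5231 -2.0966] [179.9831   0.0003 100.2621] [ 0.62   -0.2843  0.2328]
```

>>> {"name": "send_rows", "arguments": {"xyz": [[0,0,0],[0,0,0],[0,0,0],[0,0,0],[0,0,0],[0,0,0],[0,0,0],[0,0,0],[0,0,0],[0,0,0],[0,0,0],[0,0,0],[0,0,0],[0,0,0],[0,0,0],[0,0,0]], "rotation": [[0,0,0.14],[0,0,0.14],[0,0,0.14],[0,0,0.14],[0,0,0.14],[0,0,0.14],[0,0,0.14],[0,0,0.14],[0,0,0.14],[0,0,0.14],[0,0,0.14],[0,0,0.14],[0,0,0.14],[0,0,0.14],[0,0,0.14],[0,0,0]], "jaw": [0,0,0,0,0,0,0,0,0,0,0,0,0,0,0,0]}}

```text
time_s: 7.55
tool_pos: [0.6192, -0.283, 0.2327]
tool_rot: [-179.9, 0.3, -19.8]
force: [-3.5, 4.4, 2.3]
grip_width: 0.0135
grasp_force: 30.0
```

```bash
python3 - <<'E'
from h import *
o=env.get_obs();print(o["qpos"],o["wrist_torque"],o["force"],o["tool_rot"],o["tool_pos"])
E
```

```text
[ 28.9607  29.4328  -8.8133  88.4477   4.7944  62.7488 -90.7673] [ 1.0611  0.5433 -0.0242] [-3.5086  4.4276  2.2829] [-179.9369    0.2549  -19.8188] [ 0.6192 -0.283   0.2327]
```

>>> {"name": "send_rows", "arguments": {"xyz": [[0,0,0],[0,0,0],[0,0,0],[0,0,0],[0,0,0]], "rotation": [[0,0,0.1],[0,0,0.1],[0,0,0.1],[0,0,0.1],[0,0,0]], "jaw": [0,0,0,0,0]}}

```text
time_s: 8.05
tool_pos: [0.6194, -0.2826, 0.2327]
tool_rot: [180.0, 0.3, -42.5]
force: [-2.1, 4.9, 1.7]
grip_width: 0.014
grasp_force: 30.0
```

```bash
python3 - <<'E'
from h import *
o=env.get_obs();print(o["qpos"],o["wrist_torque"],o["force"],o["tool_rot"],o["tool_pos"])
E
```

```text
[  25.7763   29.1932   -4.6068   88.5799    2.4299   62.5744 -111.9211] [1.2335 0.5477 0.2253] [-2.1154  4.8579  1.7421] [179.9949   0.2627 -42.5445] [ 0.6194 -0.2826  0.2327]
```

>>> {"name": "send_rows", "arguments": {"xyz": [[0,0,0],[0,0,0],[0,0,0]], "rotation": [[0,0,0.1],[0,0,0.1],[0,0,0]], "jaw": [0,0,0]}}

```text
time_s: 8.35
tool_pos: [0.6197, -0.2835, 0.2327]
tool_rot: [180.0, 0.1, -54.0]
force: [-0.8, 3.8, 1.0]
grip_width: 0.014
grasp_force: 30.0
```

```bash
python3 - <<'E'
from h import *
o=env.get_obs();print(o["qpos"],o["wrist_torque"],o["force"],o["tool_rot"],o["tool_pos"])
E
```

```text
[  24.1905   29.1335   -2.4304   88.615     1.2987   62.3899 -122.5361] [0.8528 0.1456 0.1461] [-0.7726  3.809   1.0314] [179.9689   0.1108 -53.9991] [ 0.6197 -0.2835  0.2327]
```

```bash
python3 - <<'E'
from h import *
t=cam("top")["image"];s=cam("side")["image"]
a=np.hstack([cv2.resize(t[110:210,340:460],(480,400),interpolation=2),cv2.resize(s[130:200,250:312],(320,400),interpolation=2)]);cv2.imwrite("pics/g2.png",a)
E
```

```text
(no output)
```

View pics/g2.png

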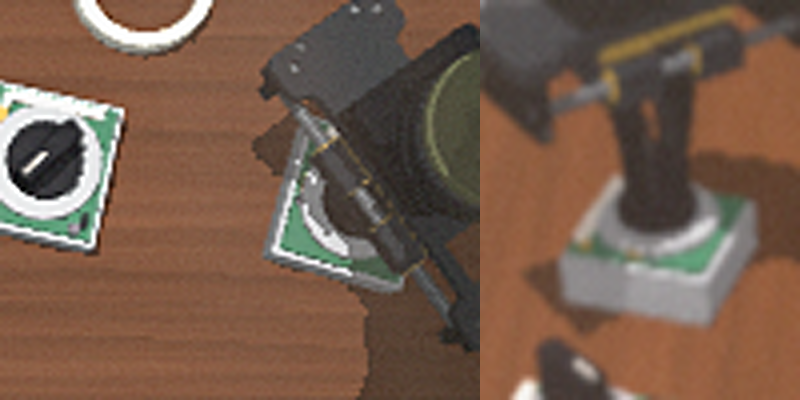

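The base of clamp 2 has turned with the knob by about 17° and the wrist torque has jumped, so the knob is at its end stop. I'll release it, lift and go to knob 1.

>>> {"name": "send_rows", "arguments": {"xyz": [[0,0,0],[0,0,0],[0,0,0],[0,0,0],[0,0,0],[0,0,0],[0,0,0],[0,0,0],[0,0,-0.03],[0,0,-0.04],[0,0,-0.04],[0,0,-0.03],[0,0,0]], "rotation": [[0,0,0],[0,0,0],[0,0,0],[0,0,0],[0,0,0],[0,0,0],[0,0,0],[0,0,0],[0,0,0],[0,0,0],[0,0,0],[0,0,0],[0,0,0]], "jaw": [0.7,0.7,0.7,0.7,0.7,0.7,0.7,0.7,0.7,0.7,0.7,0.7,0.7]}}

```text
time_s: 9.75
tool_pos: [0.621, -0.2849, 0.3792]
tool_rot: [-179.7, -0.5, -54.2]
force: [-0.0, -0.6, 0.8]
grip_width: 0.0609
grasp_force: 0.0
```

>>> {"name": "send_rows", "arguments": {"xyz": [[-0.02,-0.0187,0],[-0.02,-0.0187,0],[-0.02,-0.0187,0],[-0.02,-0.0187,0],[-0.02,-0.0187,0],[-0.02,-0.0187,0],[-0.02,-0.0187,0],[0,0,0],[0,0,0],[0,0,0],[0,0,0],[0,0,0],[0,0,0],[0,0,0],[0,0,0],[0,0,0],[0,0,0],[0,0,0],[0,0,0]], "rotation": [[0,0,0],[0,0,0],[0,0,0],[0,0,0],[0,0,0],[0,0,0],[0,0,0],[0,0,-0.14],[0,0,-0.14],[0,0,-0.14],[0,0,-0.14],[0,0,-0.14],[0,0,-0.14],[0,0,-0.14],[0,0,-0.14],[0,0,-0.14],[0,0,-0.14],[0,0,-0.14],[0,0,-0.14]], "jaw": [0.7,0.7,0.7,0.7,0.7,0.7,0.7,0.7,0.7,0.7,0.7,0.7,0.7,0.7,0.7,0.7,0.7,0.7,0.7]}}

```text
time_s: 11.65
tool_pos: [0.644, -0.0942, 0.3718]
tool_rot: [-179.9, 0.0, 42.4]
force: [1.0, -0.8, -0.5]
grip_width: 0.0608
grasp_force: 0.0
```

>>> {"name": "send_rows", "arguments": {"xyz": [[0,0,0],[0,0,0],[0,0,0],[0,0,0],[0,0,0],[0,0,0],[0,0,0],[0,0,0],[0,0,0],[0,0,0],[0,0,0],[0,0,0]], "rotation": [[0,0,-0.14],[0,0,-0.14],[0,0,-0.14],[0,0,-0.14],[0,0,-0.14],[0,0,-0.14],[0,0,-0.14],[0,0,-0.14],[0,0,-0.14],[0,0,-0.14],[0,0,-0.14],[0,0,0]], "jaw": [0.7,0.7,0.7,0.7,0.7,0.7,0.7,0.7,0.7,0.7,0.7,0.7]}}

```text
time_s: 12.85
tool_pos: [0.644, -0.0944, 0.3718]
tool_rot: [-180.0, -0.1, 130.3]
force: [-0.2, 0.4, 0.6]
grip_width: 0.0607
grasp_force: 0.0
```

```bash
python3 - <<'E'
from h import *
o=env.get_obs();print(o["qpos"],o["tool_rot"],o["tool_pos"],delta([.643,-.093,.232],132))
E
```

```text
[ 32.0748  22.9046 -34.1461  84.5672  12.9577  76.5685  37.3101] [-179.9606   -0.0612  130.3052] [ 0.644  -0.0944  0.3718] (array([0.0016, 0.0002, 0.1398]), array([-0.0007, -0.0011, -0.0296]))
```

>>> {"name": "send_rows", "arguments": {"xyz": [[0.001,0,0.03],[0,0,0.03],[0,0,0.03],[0,0,0.03],[0,0,0.019],[0,0,0],[0,0,0],[0,0,0],[0,0,0],[0,0,0],[0,0,0],[0,0,0],[0,0,0],[0,0,0],[0,0,0],[0,0,0]], "rotation": [[0,0,-0.03],[0,0,0],[0,0,0],[0,0,0],[0,0,0],[0,0,0],[0,0,0],[0,0,0],[0,0,0],[0,0,0],[0,0,0],[0,0,0],[0,0,0],[0,0,0],[0,0,0],[0,0,0]], "jaw": [0.7,0.7,0.7,0.7,0.7,0.7,0,0,0,0,0,0,0,0,0,0], "newtons": 30}}

```text
time_s: 14.45
tool_pos: [0.6438, -0.0933, 0.2339]
tool_rot: [180.0, 0.0, 132.0]
force: [2.0, 0.4, 0.6]
grip_width: 0.0141
grasp_force: 30.0
```

>>> {"name": "send_rows", "arguments": {"xyz": [[0,0,0],[0,0,0],[0,0,0]], "rotation": [[0,0,0.05],[0,0,0.1],[0,0,0.1]], "jaw": [0,0,0]}}

```text
time_s: 14.75
tool_pos: [0.6436, -0.0935, 0.2339]
tool_rot: [180.0, 0.0, 117.4]
force: [1.0, 0.4, 1.9]
grip_width: 0.0139
grasp_force: 3.0
```

```bash
python3 - <<'E'
from h import *
o=env.get_obs();print(o["qpos"],o["wrist_torque"],o["force"],o["tool_rot"],o["tool_pos"])
E
```

```text
[ 28.8343  28.8617 -29.6533  92.7176  15.6086  62.5752  22.4506] [ 0.0706 -0.1578 -0.0356] [1.0098 0.3626 1.8697] [179.9974   0.0022 117.448 ] [ 0.6436 -0.0935  0.2339]
```

The grip slackened just now, so I'll wait for it to come back.

>>> {"name": "send_rows", "arguments": {"xyz": [[0,0,0],[0,0,0],[0,0,0],[0,0,0],[0,0,0],[0,0,0]], "rotation": [[0,0,0],[0,0,0],[0,0,0],[0,0,0],[0,0,0],[0,0,0]], "jaw": [0,0,0,0,0,0], "newtons": 30}}

```text
time_s: 15.35
tool_pos: [0.6436, -0.0936, 0.2339]
tool_rot: [180.0, 0.0, 117.7]
force: [0.5, -0.9, 2.4]
grip_width: 0.0135
grasp_force: 30.0
```

>>> {"name": "send_rows", "arguments": {"xyz": [[0,0,0],[0,0,0],[0,0,0],[0,0,0],[0,0,0],[0,0,0],[0,0,0],[0,0,0],[0,0,0],[0,0,0],[0,0,0],[0,0,0],[0,0,0],[0,0,0],[0,0,0],[0,0,0],[0,0,0],[0,0,0]], "rotation": [[0,0,0.14],[0,0,0.14],[0,0,0.14],[0,0,0.14],[0,0,0.14],[0,0,0.14],[0,0,0.14],[0,0,0.14],[0,0,0.14],[0,0,0.14],[0,0,0.14],[0,0,0.14],[0,0,0.14],[0,0,0.14],[0,0,0.14],[0,0,0.14],[0,0,0.14],[0,0,0]], "jaw": [0,0,0,0,0,0,0,0,0,0,0,0,0,0,0,0,0,0]}}

```text
time_s: 17.15
tool_pos: [0.6423, -0.092, 0.2338]
tool_rot: [-180.0, 0.3, -18.8]
force: [-5.6, 2.7, 7.7]
grip_width: 0.0138
grasp_force: 30.0
```

```bash
python3 - <<'E'
from h import *
o=env.get_obs();print(o["qpos"],o["wrist_torque"],o["force"],o["tool_rot"],o["tool_pos"])
E
```

```text
[   9.6331   25.7108   -4.8256   93.5849    2.2909   61.0938 -104.6345] [0.6567 1.1438 0.0171] [-5.5653  2.7193  7.6946] [-179.9842    0.3026  -18.7995] [ 0.6423 -0.092   0.2338]
```

>>> {"name": "send_rows", "arguments": {"xyz": [[0,0,0],[0,0,0],[0,0,0]], "rotation": [[0,0,0.1],[0,0,0.1],[0,0,0]], "jaw": [0,0,0]}}

```text
time_s: 17.45
tool_pos: [0.6424, -0.0918, 0.2339]
tool_rot: [180.0, 0.3, -30.2]
force: [-5.0, 2.8, 6.5]
grip_width: 0.0137
grasp_force: 30.0
```

```bash
python3 - <<'E'
from h import *
o=env.get_obs();print(o["qpos"],o["wrist_torque"],o["force"],o["tool_rot"],o["tool_pos"])
E
```

```text
[   8.0388   25.6339   -2.8162   93.6456    1.2649   61.0301 -115.3183] [ 0.8233  1.1576 -0.0027] [-4.9678  2.8478  6.5282] [179.9856   0.2979 -30.1995] [ 0.6424 -0.0918  0.2339]
```

>>> {"name": "send_rows", "arguments": {"xyz": [[0,0,0],[0,0,0],[0,0,0]], "rotation": [[0,0,0.1],[0,0,0.1],[0,0,0]], "jaw": [0,0,0]}}

```text
time_s: 17.75
tool_pos: [0.6425, -0.0916, 0.2338]
tool_rot: [180.0, 0.3, -41.7]
force: [-4.4, 5.1, 6.6]
grip_width: 0.0138
grasp_force: 30.0
```

```bash
python3 - <<'E'
from h import *
o=env.get_obs();print(o["qpos"],o["wrist_torque"],o["force"],o["tool_rot"],o["tool_pos"])
E
```

```text
[   6.4261   25.5852   -0.784    93.7108    0.2397   60.9688 -126.0489] [ 0.8501  1.0526 -0.0241] [-4.3985  5.0598  6.6143] [179.9504   0.2881 -41.6504] [ 0.6425 -0.0916  0.2338]
```

>>> {"name": "send_rows", "arguments": {"xyz": [[0,0,0],[0,0,0],[0,0,0]], "rotation": [[0,0,0.1],[0,0,0.1],[0,0,0]], "jaw": [0,0,0]}}

```text
time_s: 18.05
tool_pos: [0.6429, -0.0916, 0.2339]
tool_rot: [179.9, 0.2, -53.1]
force: [-3.5, 4.1, 5.7]
grip_width: 0.0137
grasp_force: 30.0
```

```bash
python3 - <<'E'
from h import *
o=env.get_obs();print(o["qpos"],o["wrist_torque"],o["force"],o["tool_rot"],o["tool_pos"])
E
```

```text
[   4.8105   25.5659    1.2573   93.7575   -0.752    60.8732 -136.7572] [0.8235 0.7639 0.0491] [-3.5144  4.0855  5.6598] [179.9393   0.2125 -53.0701] [ 0.6429 -0.0916  0.2339]
```

>>> {"name": "send_rows", "arguments": {"xyz": [[0,0,0],[0,0,0],[0,0,0]], "rotation": [[0,0,0.1],[0,0,0.1],[0,0,0]], "jaw": [0,0,0]}}

```text
time_s: 18.35
tool_pos: [0.6433, -0.0922, 0.2339]
tool_rot: [180.0, 0.1, -64.5]
force: [-2.2, 3.4, 4.2]
grip_width: 0.0138
grasp_force: 30.0
```

```bash
python3 - <<'E'
from h import *
o=env.get_obs();print(o["qpos"],o["wrist_torque"],o["force"],o["tool_rot"],o["tool_pos"])
E
```

```text
[   3.2148   25.5813    3.3289   93.797    -1.7279   60.7437 -147.3946] [0.7825 0.3485 0.012 ] [-2.1886  3.3662  4.1805] [179.9749   0.0987 -64.4591] [ 0.6433 -0.0922  0.2339]
```

>>> {"name": "send_rows", "arguments": {"xyz": [[0,0,0],[0,0,0],[0,0,0],[0,0,0],[0,0,0],[0,0,0],[0,0,0],[0,0,-0.02],[0,0,-0.02],[0,0,0]], "rotation": [[0,0,0],[0,0,0],[0,0,0],[0,0,0],[0,0,0],[0,0,0],[0,0,0],[0,0,0],[0,0,0],[0,0,0]], "jaw": [0.8,0.8,0.8,0.8,0.8,0.8,0.8,0.8,0.8,0.8]}}

```text
time_s: 19.35
tool_pos: [0.6448, -0.0937, 0.277]
tool_rot: [-179.7, -0.2, -64.5]
force: [1.4, 0.4, -0.4]
grip_width: 0.0696
grasp_force: 0.0
```

>>> {"name": "send_rows", "arguments": {"xyz": [[0,0,0],[0,0,0],[0,0,0],[0,0,0],[0,0,0],[0,0,0],[0,0,0],[0,0,0],[0,0,0],[0,0,0],[0,0,0]], "rotation": [[0,0,-0.14],[0,0,-0.14],[0,0,-0.14],[0,0,-0.14],[0,0,-0.14],[0,0,-0.14],[0,0,-0.14],[0,0,-0.14],[0,0,-0.14],[0,0,-0.14],[0,0,-0.14]], "jaw": [0.8,0.8,0.8,0.8,0.8,0.8,0.8,0.8,0.8,0.8,0.8]}}

```text
time_s: 20.45
tool_pos: [0.6433, -0.0935, 0.2727]
tool_rot: [-180.0, 0.1, 24.1]
force: [-0.1, 0.5, -1.5]
grip_width: 0.0691
grasp_force: 0.0
```

>>> {"name": "send_rows", "arguments": {"xyz": [[0,0,0],[0,0,0],[0,0,0],[0,0,0],[0,0,0],[0,0,0],[0,0,0],[0,0,0],[0,0,0],[0,0,0],[0,0,0],[0,0,0],[0,0,0]], "rotation": [[0,0,-0.14],[0,0,-0.14],[0,0,-0.14],[0,0,-0.14],[0,0,-0.14],[0,0,-0.14],[0,0,-0.14],[0,0,-0.14],[0,0,-0.14],[0,0,-0.14],[0,0,-0.14],[0,0,-0.06],[0,0,0]], "jaw": [0.8,0.8,0.8,0.8,0.8,0.8,0.8,0.8,0.8,0.8,0.8,0.8,0.8]}}

```text
time_s: 21.75
tool_pos: [0.6433, -0.0936, 0.2727]
tool_rot: [-180.0, -0.1, 115.4]
force: [1.1, 0.1, -1.1]
grip_width: 0.0695
grasp_force: 0.0
```

```bash
python3 - <<'E'
from h import *
o=env.get_obs();print(o["qpos"],o["tool_rot"],o["tool_pos"],delta([.643,-.0925,.233],115.5))
E
```

```text
[ 26.6262  25.9232 -26.6383  91.0496  12.3577  66.0361  22.6329] [-179.9535   -0.0534  115.3865] [ 0.6433 -0.0936  0.2727] (array([0.0011, 0.0003, 0.0397]), array([-0.0008, -0.0009, -0.002 ]))
```

>>> {"name": "send_rows", "arguments": {"xyz": [[0.001,0,0.02],[0,0,0.019],[0,0,0],[0,0,0],[0,0,0],[0,0,0],[0,0,0],[0,0,0],[0,0,0],[0,0,0],[0,0,0],[0,0,0],[0,0,0],[0,0,0]], "rotation": [[0,0,0],[0,0,0],[0,0,0],[0,0,0],[0,0,0],[0,0,0],[0,0,0],[0,0,0],[0,0,0],[0,0,0],[0,0,0],[0,0,0],[0,0,0],[0,0,0]], "jaw": [0.8,0.8,0.8,0,0,0,0,0,0,0,0,0,0,0], "newtons": 30}}

```text
time_s: 23.15
tool_pos: [0.6433, -0.0925, 0.2348]
tool_rot: [180.0, 0.0, 115.4]
force: [1.5, 0.3, -0.5]
grip_width: 0.0141
grasp_force: 30.0
```

>>> {"name": "send_rows", "arguments": {"xyz": [[0,0,0],[0,0,0],[0,0,0],[0,0,0],[0,0,0],[0,0,0],[0,0,0]], "rotation": [[0,0,0.1],[0,0,0.1],[0,0,0.1],[0,0,0.1],[0,0,0.1],[0,0,0.1],[0,0,0]], "jaw": [0,0,0,0,0,0,0]}}

```text
time_s: 23.85
tool_pos: [0.6431, -0.0924, 0.2348]
tool_rot: [-180.0, 0.0, 81.0]
force: [0.5, 0.0, -0.0]
grip_width: 0.0143
grasp_force: 30.0
```

```bash
python3 - <<'E'
from h import *
o=env.get_obs();print(o["qpos"],o["wrist_torque"],o["force"],o["tool_rot"],o["tool_pos"])
E
```

```text
[ 21.2483  26.9913 -19.7168  93.0819  10.0342  61.6886 -10.2551] [ 0.0378 -0.1759  0.0628] [ 0.5239  0.0226 -0.0422] [-179.9851    0.0175   81.0067] [ 0.6431 -0.0924  0.2348]
```

>>> {"name": "send_rows", "arguments": {"xyz": [[0,0,0],[0,0,0],[0,0,0],[0,0,0]], "rotation": [[0,0,0.1],[0,0,0.1],[0,0,0.1],[0,0,0]], "jaw": [0,0,0,0]}}

```text
time_s: 24.25
tool_pos: [0.6431, -0.0925, 0.2347]
tool_rot: [-180.0, 0.0, 63.9]
force: [-0.8, 0.0, -0.2]
grip_width: 0.0136
grasp_force: 30.0
```

```bash
python3 - <<'E'
from h import *
o=env.get_obs();print(o["qpos"],o["wrist_torque"],o["force"],o["tool_rot"],o["tool_pos"])
E
```

```text
[ 18.8651  26.5979 -16.6192  93.1765   8.3981  61.4657 -26.1846] [-0.0338 -0.1211  0.0939] [-0.7672  0.0182 -0.1795] [-179.9928    0.0189   63.9293] [ 0.6431 -0.0925  0.2347]
```

>>> {"name": "send_rows", "arguments": {"xyz": [[0,0,0],[0,0,0],[0,0,0],[0,0,0],[0,0,0],[0,0,0],[0,0,0],[0,0,-0.03],[0,0,-0.04],[0,0,-0.04],[0,0,-0.04],[-0.01,0.04,0],[-0.01,0.04,0],[-0.01,0.04,0],[-0.01,0.04,0],[-0.01,0.04,0],[0,0,0]], "rotation": [[0,0,0],[0,0,0],[0,0,0],[0,0,0],[0,0,0],[0,0,0],[0,0,0],[0,0,0],[0,0,0],[0,0,0],[0,0,0],[0,0,0],[0,0,0],[0,0,0],[0,0,0],[0,0,0],[0,0,0]], "jaw": [0.8,0.8,0.8,0.8,0.8,0.8,0.8,0.8,0.8,0.8,0.8,0.8,0.8,0.8,0.8,0.8,0.8]}}

```text
time_s: 25.95
tool_pos: [0.8026, -0.2308, 0.3779]
tool_rot: [-179.8, 0.2, 63.5]
force: [-1.0, -0.3, -2.0]
grip_width: 0.0697
grasp_force: 0.0
```

```bash
python3 - <<'E'
from h import *
t=cam("top","t3")["image"];s=cam("side","s3")["image"]
a=np.vstack([cv2.resize(t[120:200,320:460],(700,400),interpolation=2),np.hstack([cv2.resize(s[160:240,230:330],(250,200),interpolation=2),cv2.resize(t[180:260,230:340],(275,200),interpolation=2)]+[np.zeros((200,175,3),np.uint8)])]);cv2.imwrite("pics/c3.png",a)
E
```

```text
(no output)
```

View pics/c3.png

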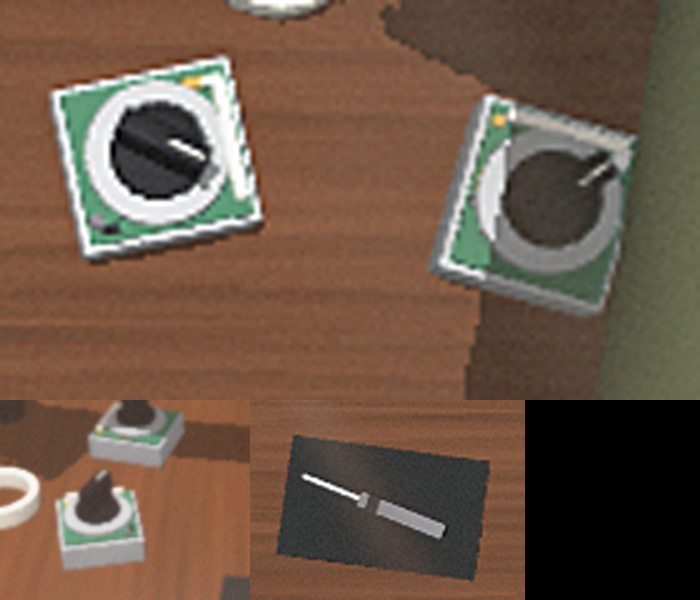

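Both clamps show the same pointer angle relative to their white strip, about 38°, so both are at the end stop. The stylus is still on the mat. I'll measure it now and work out the move.

```bash
cat > sty.py <<'E'
from h import *
def stylus(z=.011,lift=0,box=(235,195,335,255)):
    c=cam("top"); x0,y0,x1,y1=box; im=c["image"][y0:y1,x0:x1].astype(int)
    m=(im.min(2)>105)&(im.max(2)-im.min(2)<40); yy,xx=np.nonzero(m)
    P=ray(c,np.c_[xx+x0,yy+y0],z)[:,:2].astype(np.float32)
    v=cv2.fitLine(P,cv2.DIST_HUBER,0,.001,.001).ravel(); d=v[:2]; s=(P-v[2:])@d
    return c,P,v,s
E
python3 - <<'E'
from sty import *
from sty import *
c,P,v,s=stylus(.017)
d=v[:2]*(1 if v[1]>0 else -1); s=(P-v[2:])@d
tip=v[2:]+d*s.max(); tail=v[2:]+d*s.min()
print(len(P),"tip",tip,"tail",tail,"len",s.max()-s.min(),"yaw",yaw(d))
g=tail+d*.045; print("grip from tail",g,"from tip",tip-d*.105)
print(delta([g[0],g[1],.187],yaw(d)))
E
```

```text
240 tip [0.4956 0.1512] tail [0.4412 0.0134] len 0.1481271 yaw 68.440414
grip from tail [0.4577 0.0553] from tip [0.457  0.0535]
(array([ 0.1005, -0.4309,  0.1977]), array([-0.0018, -0.0006, -0.0802]))
```

>>> {"name": "send_rows", "arguments": {"xyz": [[0.01,-0.043,0],[0.01,-0.043,0],[0.01,-0.043,0],[0.01,-0.043,0],[0.01,-0.043,0],[0.01,-0.043,0],[0.01,-0.043,0],[0.01,-0.043,0],[0.01,-0.043,0],[0.01,-0.043,0],[0,0,0],[0,0,0]], "rotation": [[0,0,0],[0,0,0],[0,0,0],[0,0,0],[0,0,0],[0,0,0],[0,0,0],[0,0,0],[0,0,0],[0,0,0],[0,0,-0.08],[0,0,0]], "jaw": [0.5,0.5,0.5,0.5,0.5,0.5,0.5,0.5,0.5,0.5,0.5,0.5]}}

```text
time_s: 27.3
tool_pos: [0.4564, 0.0555, 0.3861]
tool_rot: [179.7, 0.1, 68.6]
force: [0.6, -0.6, 0.0]
grip_width: 0.0436
grasp_force: 0.0
```

```bash
python3 - <<'E'
from h import *
o=env.get_obs();print(o["qpos"],o["tool_rot"],o["tool_pos"],delta([.4574,.0545,.187],68.5))
s=cam("side")["image"];t=cam("top")["image"]
cv2.imwrite("pics/g4.png",np.hstack([cv2.resize(s[180:310,280:400],(480,520)),cv2.resize(t[190:260,250:300],(300,520))]))
E
```

```text
[ 15.0131  -3.6623 -24.1546 109.6489  -1.3715  73.5066 -30.0917] [179.7424   0.0604  68.6213] [0.4564 0.0555 0.3861] (array([-0.0004,  0.0004,  0.1991]), array([0.0045, 0.001 , 0.0021]))
```

View pics/g4.png

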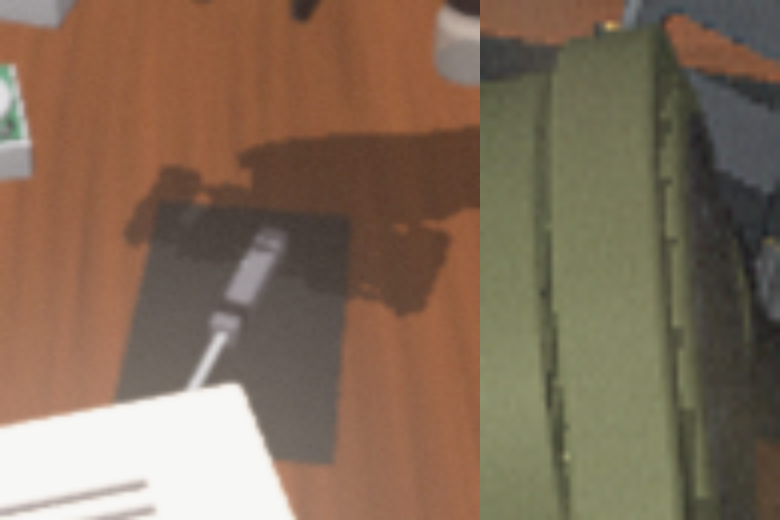

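The stylus is unmoved, with its handle at side view about (344,247). Descending to grip it.

>>> {"name": "send_rows", "arguments": {"xyz": [[0,0,0.04],[0,0,0.04],[0,0,0.04],[0,0,0.04],[0,0,0.02],[0,0,0.01],[0,0,0.008],[0,0,0]], "rotation": [[0.004,0,0],[0,0,0],[0,0,0],[0,0,0],[0,0,0],[0,0,0],[0,0,0],[0,0,0]], "jaw": [0.5,0.5,0.5,0.5,0.5,0.5,0.5,0.5]}}

```text
time_s: 28.2
tool_pos: [0.4587, 0.0538, 0.1869]
tool_rot: [-179.8, -0.0, 68.3]
force: [0.1, -0.3, -0.1]
grip_width: 0.0435
grasp_force: 0.0
```

```bash
python3 - <<'E'
from h import *
o=env.get_obs();print(o["qpos"],o["tool_rot"],o["tool_pos"],delta([.4574,.0545,.187],68.5))
E
```

```text
[ 13.2058  10.7495 -24.5523 121.0967   5.6991  49.4035 -36.3476] [-179.803    -0.0171   68.3454] [0.4587 0.0538 0.1869] (array([ 0.0002, -0.0015, -0.0001]), array([-0.0034, -0.0003, -0.0027]))
```

>>> {"name": "send_rows", "arguments": {"xyz": [[0,-0.001,0],[0,0,0],[0,0,0],[0,0,0],[0,0,0],[0,0,0],[0,0,0],[0,0,0],[0,0,0],[0,0,0]], "rotation": [[-0.003,0,0],[0,0,0],[0,0,0],[0,0,0],[0,0,0],[0,0,0],[0,0,0],[0,0,0],[0,0,0],[0,0,0]], "jaw": [0,0,0,0,0,0,0,0,0,0], "newtons": 40}}

```text
time_s: 29.2
tool_pos: [0.4575, 0.0543, 0.1871]
tool_rot: [-180.0, 0.0, 68.4]
force: [-0.8, -0.7, 5.9]
grip_width: 0.0153
grasp_force: 40.0
```

>>> {"name": "send_rows", "arguments": {"xyz": [[0,0,-0.005],[0,0,-0.01],[0,0,-0.015],[0,0,-0.02],[0,0,-0.02],[0,0,0],[0,0,0]], "rotation": [[0,0,0],[0,0,0],[0,0,0],[0,0,0],[0,0,0],[0,0,0],[0,0,0]], "jaw": [0,0,0,0,0,0,0]}}

```text
time_s: 29.9
tool_pos: [0.4573, 0.0543, 0.257]
tool_rot: [-180.0, -0.0, 68.4]
force: [0.9, -0.2, -0.9]
grip_width: 0.0158
grasp_force: 40.0
```

```bash
python3 - <<'E'
from h import *
o=env.get_obs();print(o["tool_rot"],o["tool_pos"])
s=cam("side","s5")["image"];t=cam("top","t5")["image"]
cv2.imwrite("pics/g5.png",np.hstack([cv2.resize(s[200:300,290:390],(400,400),interpolation=2),cv2.resize(t[130:260,130:270],(400,372),interpolation=2)[0:400] if 0 else cv2.resize(t[130:260,190:320],(400,400),interpolation=2)]))
E
```

```text
[-179.9979   -0.0045   68.3959] [0.4573 0.0543 0.257 ]
```

View pics/g5.png

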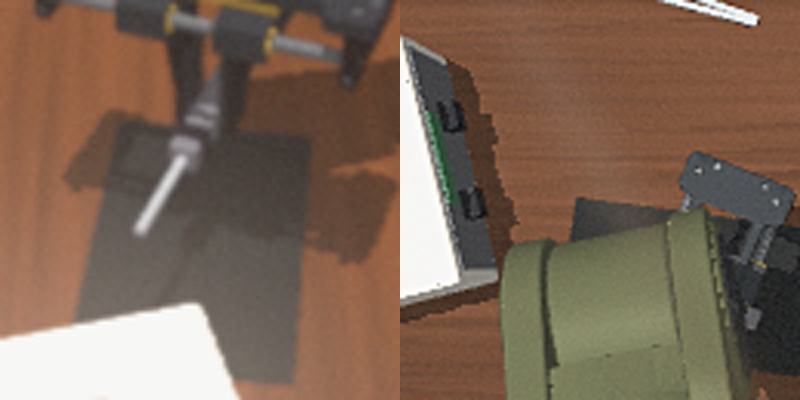

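```bash
python3 - <<'E'
from h import *
s=cam("side"); im=s["image"].astype(int); x0,y0=320,232
g=im[y0:262,x0:342]; m=(g.min(2)>125); yy,xx=np.nonzero(m); print(m.astype(int)) if 0 else None
P=np.c_[xx+x0,yy+y0].astype(np.float32); v=cv2.fitLine(P,cv2.DIST_HUBER,0,.01,.01).ravel(); print(len(P),v,P[P[:,1].argmax()],P[P[:,1].argmin()])
o=env.get_obs(); a=np.radians(68.4); d=np.array([np.cos(a),np.sin(a),0]); c=np.array([*o["tool_pos"][:2],o["tool_pos"][2]-.176])
q=proj(s,[c+d*.045,c+d*.105]); print(q); dd=q[1]-q[0]; print(dd/np.linalg.norm(dd))
for p in(-3,3):
  b=np.radians(p); d2=np.array([np.cos(a)*np.cos(b),np.sin(a)*np.cos(b),np.sin(b)]); q=proj(s,[c+d2*.045,c+d2*.105]);dd=q[1]-q[0]; print(p,q,dd/np.linalg.norm(dd))
E
```

```text
105 [  0.485   -0.8745 331.397  246.0816] [324. 258.] [334. 235.]
[[335.5952 239.6743]
 [324.9923 257.7608]]
[-0.5057  0.8627]
-3 [[335.5958 240.4993]
 [325.0373 259.7135]] [-0.4816  0.8764]
3 [[335.6153 238.8112]
 [325.0008 255.7006]] [-0.5321  0.8467]
```

```bash
cat >> h.py <<'E'
A=np.radians(104.67); XH=np.array([np.cos(A),np.sin(A),0]); YH=np.array([-np.sin(A),np.cos(A),0]); O=np.array([.5416,.3185,0])
Z=np.array([0,0,1.])
def mouth(k): return O-.084*XH+k*.035*YH+.055*Z
E
python3 - <<'E'
from h import *
c=cam("top"); im=cv2.imread("pics/top0.png")
S=10; x0,y0=190,145
b=cv2.resize(im[y0:y0+60,x0:x0+40],None,fx=S,fy=S,interpolation=cv2.INTER_NEAREST); g=b.copy()
for k in(1,-1):
  for dz,dx in((.011,0),(-.011,0)):
    pass
  P=[mouth(k)+a*YH*.011+e*Z*.011 for a,e in((1,1),(1,-1),(-1,-1),(-1,1))]
  q=(proj(c,P)-[x0,y0]+.5)*S; cv2.polylines(g,[q.astype(int)],True,(0,255,255),1)
P=[O+XH*-.07+a*YH*.095+.11*e*Z for a,e in((1,1),(1,0),(-1,0),(-1,1))]
cv2.polylines(g,[((proj(c,P)-[x0,y0]+.5)*S).astype(int)],True,(0,0,255),1)
cv2.imwrite("pics/col.png",np.hstack([b,g]))
E
```

```text
(no output)
```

View pics/col.png

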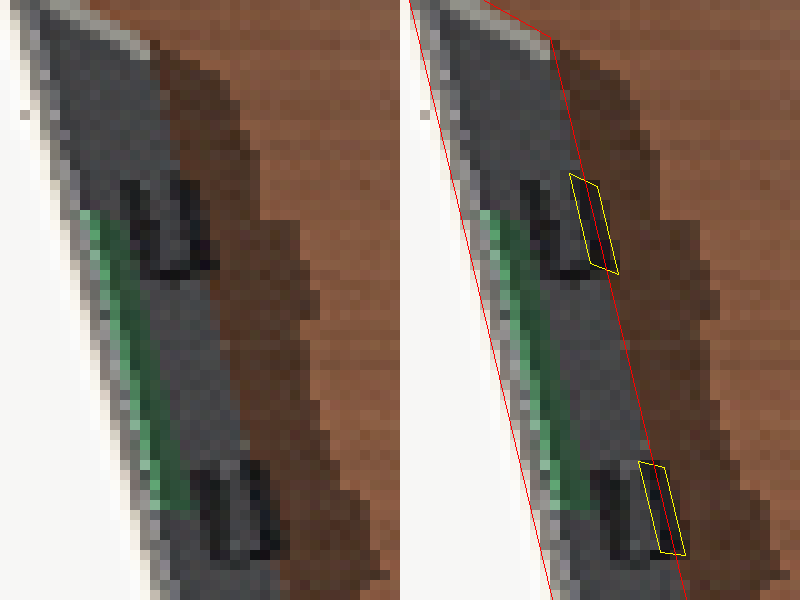

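>>> {"name": "send_rows", "arguments": {"xyz": [[0,0,0],[0,0,0],[0,0,0],[0,0,0],[0,0,0],[0,0,0],[0,0,0]], "rotation": [[0,0,-0.1],[0,0,-0.11],[0,0,-0.11],[0,0,-0.11],[0,0,-0.11],[0,0,-0.093],[0,0,0]], "jaw": [0,0,0,0,0,0,0]}}

```text
time_s: 30.8
tool_pos: [0.457, 0.0543, 0.256]
tool_rot: [-179.9, -0.1, 104.7]
force: [-0.3, 0.3, -0.7]
grip_width: 0.0157
grasp_force: 40.0
```

```bash
python3 - <<'E'
from h import *
p=mouth(1)-.130*XH; p[2]=.232
print(p,env.get_obs()["tool_rot"],delta(p,104.67))
E
```

```text
[0.5619 0.1026 0.232 ] [-179.8675   -0.0609  104.6839] (array([0.0202, 0.1138, 0.0237]), array([-0.0023, -0.0011,  0.0002]))
```

>>> {"name": "send_rows", "arguments": {"xyz": [[0.004,0.02,0],[0.004,0.023,0.005],[0.004,0.023,0.006],[0.004,0.023,0.006],[0.004,0.023,0.006],[0,0.002,0],[0,0,0]], "rotation": [[-0.002,0,0],[0,0,0],[0,0,0],[0,0,0],[0,0,0],[0,0,0],[0,0,0]], "jaw": [0,0,0,0,0,0,0]}}

```text
time_s: 31.5
tool_pos: [0.5623, 0.1026, 0.233]
tool_rot: [-180.0, -0.1, 104.6]
force: [0.2, 0.6, -0.6]
grip_width: 0.0158
grasp_force: 40.0
```

```bash
python3 - <<'E'
from h import *
p=mouth(1)-.130*XH; p[2]=.232
o=env.get_obs();print(o["tool_pos"],o["tool_rot"],delta(p,104.67),o["force"])
c=cam("top","t6"); im=c["image"]
x0,y0=190,130
b=cv2.resize(im[y0:y0+100,x0:x0+130],None,fx=6,fy=6,interpolation=2)
q=o["tool_pos"]; tip=np.array([*q[:2],q[2]-.176])+.105*XH
u=((proj(c,tip)[0]-[x0,y0]+.5)*6); print("tip px",proj(c,tip)); cv2.circle(b,tuple(int(i) for i in u),3,(0,0,255),-1)
cv2.imwrite("pics/g6.png",b)
E
```

```text
[0.5623 0.1026 0.233 ] [-179.952    -0.0695  104.6104] (array([ 0.0001, -0.0004,  0.001 ]), array([-0.0008, -0.0012, -0.001 ])) [ 0.2432  0.5636 -0.648 ]
tip px [[225.7753 192.6083]]
```

View pics/g6.png

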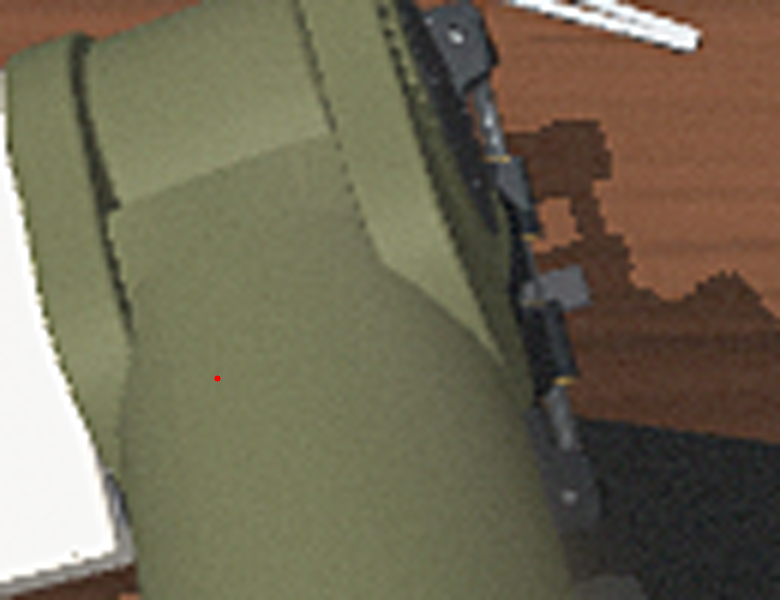

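The forearm hides the tip in the top view, so I'll go in by measured pose, watching the force.

>>> {"name": "send_rows", "arguments": {"xyz": [[0.01,0,0.001],[0.01,0,0],[0.01,0,0],[0,0,0],[0,0,0]], "rotation": [[0,-0.001,-0.001],[0,0,0],[0,0,0],[0,0,0],[0,0,0]], "jaw": [0,0,0,0,0]}}

```text
time_s: 32.05
tool_pos: [0.5547, 0.1321, 0.233]
tool_rot: [179.9, 0.0, 104.8]
force: [-0.7, -0.4, 0.1]
grip_width: 0.0157
grasp_force: 40.0
```

```bash
cat > st.py <<'E'
from h import *
import sys
k=int(sys.argv[1]); o=env.get_obs(); q=o["tool_pos"]; tip=np.array([*q[:2],q[2]-.176])+.105*XH; e=tip-mouth(k)
print("depth",e@XH,"lat",e@YH,"z",e[2],"Fax",o["force"]@XH,"Flat",o["force"]@YH,"Fz",o["force"][2],"grip",o["grasp_force"],o["tool_rot"],o["time_s"])
E
python3 st.py 1
```

```text
depth 0.005357425070953693 lat -0.0004803151844168073 z 0.002049032443349162 Fax -0.22602316508516004 Flat 0.769959361224656 Fz 0.06421168953599266 grip 39.9993234872818 [179.9156   0.047  104.7946] 32.05
```

>>> {"name": "send_rows", "arguments": {"xyz": [[0.004,0,0.001],[0.002,0,0],[0.002,0,0],[0,0,0],[0,0,0]], "rotation": [[0,0,0],[0,0,0],[0,0,0],[0,0,0],[0,0,0]], "jaw": [0,0,0,0,0]}}

```text
time_s: 32.55
tool_pos: [0.5531, 0.1386, 0.2317]
tool_rot: [179.9, 0.1, 104.7]
force: [0.6, -2.8, -0.2]
grip_width: 0.0155
grasp_force: 40.0
```

```bash
python3 st.py 1
```

```text
depth 0.012030038683365427 lat -0.000551169826569266 z 0.0007184695535600236 Fax -2.81418956182736 Flat 0.1387500585931346 Fz -0.1540171118266031 grip 39.99937355518341 [179.9494   0.0728 104.6841] 32.55
```

>>> {"name": "send_rows", "arguments": {"xyz": [[0.001,0,0],[0.001,0,0],[0,0,0],[0,0,0]], "rotation": [[0,0,0],[0,0,0],[0,0,0],[0,0,0]], "jaw": [0,0,0,0]}}

```text
time_s: 32.95
tool_pos: [0.5527, 0.1404, 0.2318]
tool_rot: [179.9, 0.1, 104.7]
force: [0.6, -5.8, -0.7]
grip_width: 0.0157
grasp_force: 40.0
```

```bash
python3 st.py 1
```

```text
depth 0.013945491169809431 lat -0.000596183686910405 z 0.0008072378199606087 Fax -5.7862129882225535 Flat 0.9182907157227115 Fz -0.7386585197207636 grip 39.999364614486694 [179.9379   0.0907 104.689 ] 32.95
```

>>> {"name": "send_rows", "arguments": {"xyz": [[0.001,0,0],[0,0,0],[0,0,0]], "rotation": [[0,0,0],[0,0,0],[0,0,0]], "jaw": [0,0,0]}}

```text
time_s: 33.25
tool_pos: [0.5526, 0.1407, 0.2318]
tool_rot: [179.9, 0.2, 104.7]
force: [1.3, -6.0, -0.7]
grip_width: 0.0155
grasp_force: 40.0
```

```bash
python3 st.py 1
```

```text
depth 0.014199892039780055 lat -0.0005955481784077625 z 0.0008199290276804869 Fax -6.113736336153612 Flat 0.30658859762151014 Fz -0.7342987998913009 grip 39.99965786933899 [179.9418   0.1537 104.6613] 33.25
```

>>> {"name": "send_rows", "arguments": {"xyz": [[0.002,0,0],[0.001,0,0],[0,0,0],[0,0,0]], "rotation": [[0,0,0],[0,0,0],[0,0,0],[0,0,0]], "jaw": [0,0,0,0]}}

```text
time_s: 33.65
tool_pos: [0.5524, 0.1414, 0.2318]
tool_rot: [180.0, 0.3, 104.6]
force: [2.2, -11.4, 0.4]
grip_width: 0.0156
grasp_force: 40.0
```

```bash
python3 st.py 1
```

```text
depth 0.014906622365460183 lat -0.0005831934452763246 z 0.0008439453127690108 Fax -11.631533785783596 Flat 0.7329424301039351 Fz 0.3897008484058915 grip 40.00171959400177 [179.9638   0.3438 104.5676] 33.65
```

The force has risen to 11.6 N against a stiff stop, so the left button is fully in. I'll retract and move across to the right button.

>>> {"name": "send_rows", "arguments": {"xyz": [[-0.005,0,0],[-0.01,0,0],[-0.01,0,0],[-0.01,0,0],[-0.01,0,0],[0,0,0],[0,0.02,0],[0,0.025,0],[0,0.025,0],[0,0,0],[0,0,0]], "rotation": [[0,0,0],[0,0,0],[0,0,0],[0,0,0],[0,0,0],[0,0,0],[0,0,0],[0,0,0],[0,0,0],[0,0,0],[0,0,0]], "jaw": [0,0,0,0,0,0,0,0,0,0,0]}}

```text
time_s: 34.75
tool_pos: [0.6303, 0.1199, 0.2315]
tool_rot: [180.0, -0.0, 104.8]
force: [-0.8, 0.1, -0.1]
grip_width: 0.0157
grasp_force: 40.0
```

```bash
python3 st.py -1
```

```text
depth -0.025562868456407803 lat -0.000523319905707159 z 0.0004620849126792878 Fax 0.33515312415937226 Flat 0.7386897012247776 Fz -0.10174476799944765 grip 39.99941289424896 [179.9958  -0.0246 104.7604] 34.75
```

>>> {"name": "send_rows", "arguments": {"xyz": [[0.008,0,0],[0.008,0,0],[0.008,0,0],[0.007,0,0],[0,0,0],[0,0,0]], "rotation": [[0,0,0],[0,0,0],[0,0,0],[0,0,0],[0,0,0],[0,0,0]], "jaw": [0,0,0,0,0,0]}}

```text
time_s: 35.35
tool_pos: [0.6225, 0.1496, 0.232]
tool_rot: [179.9, 0.0, 104.8]
force: [0.4, -0.1, -0.2]
grip_width: 0.016
grasp_force: 40.0
```

```bash
python3 st.py -1
```

```text
depth 0.005120919804599569 lat -0.000528659356157919 z 0.0009940506447707817 Fax -0.20636331190844429 Flat -0.39759188248093474 Fz -0.23756767865343414 grip 39.99938249588013 [179.9275   0.0452 104.7647] 35.35
```

>>> {"name": "send_rows", "arguments": {"xyz": [[0.004,0,0],[0.003,0,0],[0.002,0,0],[0.002,0,0],[0.001,0,0],[0,0,0],[0,0,0],[0,0,0]], "rotation": [[0,0,0],[0,0,0],[0,0,0],[0,0,0],[0,0,0],[0,0,0],[0,0,0],[0,0,0]], "jaw": [0,0,0,0,0,0,0,0]}}

```text
time_s: 36.15
tool_pos: [0.6202, 0.1588, 0.2319]
tool_rot: [179.9, 0.2, 104.6]
force: [1.1, -4.6, 0.3]
grip_width: 0.0157
grasp_force: 40.0
```

```bash
python3 st.py -1
```

```text
depth 0.014593942828987292 lat -0.000630768588722018 z 0.000886777241187596 Fax -4.687213721032359 Flat 0.0646198520231458 Fz 0.26995782442171634 grip 39.99981164932251 [179.9468   0.2025 104.6181] 36.15
```

>>> {"name": "send_rows", "arguments": {"xyz": [[0.002,0,0],[0.002,0,0],[0,0,0],[0,0,0]], "rotation": [[0,0,0],[0,0,0],[0,0,0],[0,0,0]], "jaw": [0,0,0,0]}}

```text
time_s: 36.55
tool_pos: [0.62, 0.1598, 0.2319]
tool_rot: [180.0, 0.5, 104.5]
force: [2.4, -10.0, 1.2]
grip_width: 0.0156
grasp_force: 40.0
```

```bash
python3 st.py -1
```

```text
depth 0.01556762933800944 lat -0.00065912108992126 z 0.0009035390095706794 Fax -10.265083086748184 Flat 0.21496570515113111 Fz 1.242339336156653 grip 40.00415325164795 [179.9718   0.4541 104.5021] 36.55
```

>>> {"name": "send_rows", "arguments": {"xyz": [[0,0,0],[0,0,0],[0,0,0],[0,0,0],[0,0,0],[0,0,0],[0,0,0],[0,0,0],[0,0,0],[0,0,0],[0,0,0],[0,0,0],[0,0,0],[0,0,0],[0,0,0],[0,0,0],[0,0,0],[0,0,0],[0,0,0],[0,0,0]], "rotation": [[0,0,0],[0,0,0],[0,0,0],[0,0,0],[0,0,0],[0,0,0],[0,0,0],[0,0,0],[0,0,0],[0,0,0],[0,0,0],[0,0,0],[0,0,0],[0,0,0],[0,0,0],[0,0,0],[0,0,0],[0,0,0],[0,0,0],[0,0,0]], "jaw": [0,0,0,0,0,0,0,0,0,0,0,0,0,0,0,0,0,0,0,0]}}

```text
time_s: 38.55
tool_pos: [0.62, 0.1598, 0.2319]
tool_rot: [180.0, 0.4, 104.5]
force: [1.7, -11.2, 1.1]
grip_width: 0.0159
grasp_force: 40.0
```

```bash
python3 st.py -1
```

```text
depth 0.01558463077371149 lat -0.0006626863622857765 z 0.0009151169342768647 Fax -11.272572354779957 Flat 1.1765355252630416 Fz 1.1114195499737427 grip 40.00427842140198 [179.97     0.4492 104.4999] 38.55
```

>>> {"name": "send_rows", "arguments": {"xyz": [[-0.005,0,0],[-0.01,0,0],[-0.01,0,0],[-0.01,0,0],[-0.015,0,0],[-0.01,0,-0.01],[0,0,-0.01],[0,0,-0.005],[0,0,0]], "rotation": [[0,0,0],[0,0,0],[0,0,0],[0,0,0],[0,0,0],[0,0,0],[0,0,0],[0,0,0],[0,0,0]], "jaw": [0,0,0,0,0,0,0,0,0]}}

```text
time_s: 39.45
tool_pos: [0.6342, 0.1079, 0.2588]
tool_rot: [179.8, 0.0, 104.8]
force: [-0.5, 1.0, -0.5]
grip_width: 0.0157
grasp_force: 40.0
```

```bash
python3 - <<'E'
from h import *
print(delta([.4573,.0543,.257],68.4))
E
```

```text
(array([-0.0067, -0.1847,  0.001 ]), array([ 0.004 , -0.0012,  0.6349]))
```

>>> {"name": "send_rows", "arguments": {"xyz": [[-0.001,-0.026,0],[-0.001,-0.026,0],[-0.001,-0.026,0],[-0.001,-0.026,0],[-0.001,-0.027,0],[-0.001,-0.027,0],[-0.001,-0.027,0],[0,0,0],[0,0,0],[0,0,0],[0,0,0],[0,0,0],[0,0,0],[0,0,0]], "rotation": [[0,0,0],[0,0,0],[0,0,0],[0,0,0],[0,0,0],[0,0,0],[0,0,0.1],[0,0,0.1],[0,0,0.1],[0,0,0.1],[0,0,0.1],[0,0,0.1],[0,0,0.035],[0,0,0]], "jaw": [0,0,0,0,0,0,0,0,0,0,0,0,0,0]}}

```text
time_s: 40.85
tool_pos: [0.4564, 0.0538, 0.2567]
tool_rot: [179.9, -0.0, 68.4]
force: [0.8, 1.3, -0.4]
grip_width: 0.0155
grasp_force: 40.0
```

```bash
python3 - <<'E'
from h import *
o=env.get_obs();print(o["tool_pos"],o["tool_rot"],delta([.4573,.0543,.188],68.4))
E
```

```text
[0.4564 0.0538 0.2567] [179.9279  -0.0217  68.4374] (array([0.0007, 0.0006, 0.0687]), array([ 0.0013, -0.0004,  0.0007]))
```

>>> {"name": "send_rows", "arguments": {"xyz": [[0,0,0.02],[0,0,0.02],[0,0,0.015],[0,0,0.008],[0,0,0.004],[0,0,0],[0,0,0]], "rotation": [[0.001,0,0],[0,0,0],[0,0,0],[0,0,0],[0,0,0],[0,0,0],[0,0,0]], "jaw": [0,0,0,0,0,0,0]}}

```text
time_s: 41.55
tool_pos: [0.4571, 0.0532, 0.1903]
tool_rot: [179.9, -0.0, 68.4]
force: [0.1, -0.7, -0.4]
grip_width: 0.0158
grasp_force: 40.0
```

>>> {"name": "send_rows", "arguments": {"xyz": [[0,0,0.001],[0,0,0.0005],[0,0,0]], "rotation": [[0,0,0],[0,0,0],[0,0,0]], "jaw": [0,0,0]}}

```text
time_s: 41.85
tool_pos: [0.4568, 0.053, 0.1885]
tool_rot: [180.0, -0.0, 68.3]
force: [0.1, -0.1, -0.9]
grip_width: 0.0159
grasp_force: 40.0
```

>>> {"name": "send_rows", "arguments": {"xyz": [[0,0,0.001],[0,0,0],[0,0,0],[0,0,0],[0,0,0],[0,0,0],[0,0,0],[0,0,0],[0,0,-0.01],[0,0,-0.02],[0,0,-0.04],[0,0,-0.04],[0,0,-0.04],[0,0,0]], "rotation": [[0,0,0],[0,0,0],[0,0,0],[0,0,0],[0,0,0],[0,0,0],[0,0,0],[0,0,0],[0,0,0],[0,0,0],[0,0,0],[0,0,0],[0,0,0],[0,0,0]], "jaw": [0,0,0.5,0.5,0.5,0.5,0.5,0.5,0.5,0.5,0.5,0.5,0.5,0.5]}}

```text
time_s: 43.25
tool_pos: [0.4586, 0.0537, 0.3437]
tool_rot: [179.4, -0.3, 68.4]
force: [0.7, -0.3, -0.2]
grip_width: 0.0437
grasp_force: 0.0
```

>>> {"name": "send_rows", "arguments": {"xyz": [[0,0.04,0],[0,0.04,0],[0,0.04,0],[-0.02,0.04,0],[-0.03,0.03,0],[-0.03,0.03,0],[-0.03,0.03,0],[-0.03,0.03,0],[0,0,0]], "rotation": [[0,0,0],[0,0,0],[0,0,0],[0,0,0],[0,0,0],[0,0,0],[0,0,0],[0,0,0],[0,0,0]], "jaw": [0.5,0.5,0.5,0.5,0.5,0.5,0.5,0.5,0.5]}}

```text
time_s: 44.15
tool_pos: [0.6652, -0.1888, 0.336]
tool_rot: [179.9, 0.2, 67.8]
force: [-0.2, 0.1, -0.5]
grip_width: 0.0431
grasp_force: 0.0
```

```bash
python3 - <<'E'
from sty import *
t=cam("top","t9")["image"];s=cam("side","s9")["image"]
cv2.imwrite("pics/f.png",np.hstack([cv2.resize(t[90:320,120:460],(500,340)),cv2.resize(s[140:340,200:400],(300,340))]))
c,P,v,q=stylus(.017)
d=v[:2]*(1 if v[1]>0 else -1); q=(P-v[2:])@d
print("tip",v[2:]+d*q.max(),"tail",v[2:]+d*q.min(),q.max()-q.min(),yaw(d))
E
```

```text
tip [0.4963 0.1495] tail [0.4409 0.0121] 0.14817119 68.01918
```

View pics/f.png

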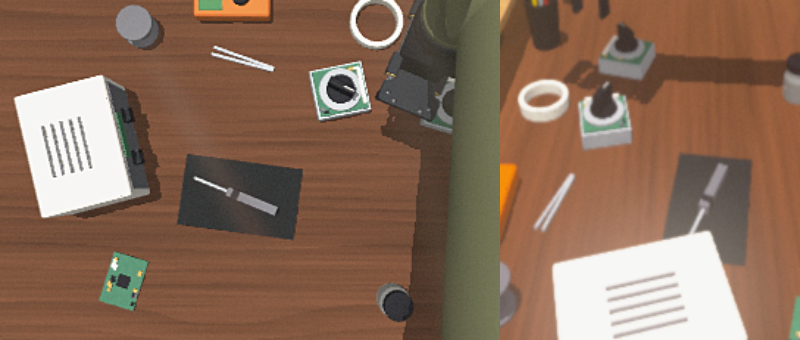

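The stylus lies flat on the mat, with its tip at (0.496, 0.150) and tail at (0.441, 0.012). The clamps are tight, the other things are unmoved and the gripper is clear, so I'm handing in.

```bash
python3 -c "
from cell import env
print(env.sign_off())"
```

```text
the job is handed in; nothing more can be done
None
```

I handed the job in: both clamps present were turned to their end stops, the left button was pushed fully in and let out, and the right one was held in for just over two seconds. The stylus lies flat on the mat, nothing else looked moved in the last pictures, and the hand-in returned no verdict.

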